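Fit the pressing plate on the tofu press

TASK

Put the tofu press together: pick up the longer of the two wooden plates by its handle and, keeping it level, lower it over both steel posts of the press base until it lies flat on the base, and only then let go. Leave the shorter plate and the mug where they are.

Things in the scene. Friction and masses are not known exactly. Their poses are not given: they have to be found in the camera images.
- press_base: Press base: mid-brown wooden slab 190 x 110 mm on feet, fixed on the worktop left of the hob. Origin: centre of its underside, z up, x along its length. Flat top 24 mm above the origin. Two upright steel posts at x = -60 and +60 mm, y = 0, each 12 mm in diameter, rising 45 mm above the flat top, tapering to 6 mm over the last 11 mm.
- long_plate: The plate that fits: the LONGER pale wooden plate, 170 x 90 x 12 mm, loose, flat on the hob, about 0.3 kg. Origin: centre of its underside, z up, x along its length. Two 32 mm through holes at x = -60 and +60 mm, y = 0 (a half turn makes no difference). Bar handle in the middle, 70 mm along x, 22 mm thick along y, from 12 to 57 mm above the origin: grip it from above across the 22 mm.
- short_plate: A look-alike that does not fit: the SHORTER pale wooden plate, 130 x 90 x 12 mm, loose, with two 32 mm holes only 80 mm apart and a shorter bar handle (42 mm long, 22 mm thick, up to 57 mm high). Flat on the hob, left or right of the long plate. Origin: centre of its underside. Leave it alone.
- mug: A white dotted mug with a handle, 82 x 114 mm, 91 mm high, standing on the worktop beyond and to the left of the press base. Origin near the centre of its underside. Leave it alone.

How it is judged (in metres and radians):
On the way:
1. the long plate is lowered over both posts down to the base (underside within 15 mm of the base's top) while the fingers still hold it (z of long_plate in the frame of press_base between 0.018 and 0.039 m and horizontal distance between long_plate and press_base below 0.016 m and contact force between the fingers and long_plate above 0.5 N), for 0.1 s.
At the end, for the whole second after the job is handed in: The long plate lies at rest, flat (within 4 degrees) on the base, its underside within 5 mm of the base's top, with both posts through its holes (centres within 16 mm, length along the base's length within 12 degrees, either way round) (z of long_plate in the frame of press_base between 0.018 and 0.029 m and horizontal distance between long_plate and press_base below 0.016 m and angle between the x axis of long_plate and the x axis of press_base, either way round below 0.22 rad and angle between long_plate's own z axis and vertical below 0.07 rad and linear speed of long_plate below 0.02 m/s); the robot touches nothing.
It fails at once if the long plate is tipped more than 25 degrees from level (angle between long_plate's own z axis and vertical above 0.44 rad).
It fails at once if the short plate is moved more than 30 mm (distance of short_plate from where it was at the start of the episode above 0.03 m).
It fails at once if the mug is moved more than 30 mm (distance of mug from where it was at the start of the episode above 0.03 m).
It also fails if it takes over 35 s, if anything falls off the work surface, if the arm or the gripper's body presses on something with over 40 N, if the wrist force passes 120 N, or if a joint passes its speed limit or range.

ROBOT

A 6-joint arm with a two-finger parallel gripper is mounted at the origin on a cart in front of the work surface, level with it; the furniture and walls round the work are solid. World frame = base frame: x ahead of the robot, y to its left, z up, the work surface at z = 0. Lengths are in mm, angles in rad, forces in N, time in s.
With the tool pointing down it reaches from about 300 to 775 mm from the base axis. Payload 14.6 kg.
Tool frame: the origin (TCP) lies where the fingers leave the gripper's body, on its centre line; the fingertips stand 97 mm ahead of it and the grasp point (between the pads) lies ahead of it (grip_depth is the z of the grasp point in the tool frame, in mm); z points along the fingers, y is the line along which they close (so a half turn about z gives the same grasp; the last joint's range is limited). The gripper opens to 94 mm and grips with 3 to 60 N. Pads are 16 mm wide; open, the fingers measure 119 mm over their backs; the gripper's body (75 mm by 177 mm) begins 78 mm behind the grasp point.
Start: joints at [-1.203, 0.3, 1.521, -0, 1.321, -0.067], TCP at [231.668, -498.818, 302.646] pointing down, gripper open.
Joint ranges: [-3.03, 3.03], [-0.79, 2.21], [0.23, 2.52], [-1.04, 4.18], [0, 3.07], [-2.55, 2.55]. Speed limits (rad/s): [2.22, 2.22, 2.57, 3.14, 3.14, 3.14].

INTERFACE

Orientations are given as [roll, pitch, yaw] about the fixed x, y, z axes, in that order (R = Rz(yaw) Ry(pitch) Rx(roll)).
In Python, from cell import read_state, camera, sign_off, regions_of, spot_point, grip_depth gives the robot as it stands. The module is installed in compiled form; this text tells all that it offers.
- The arm moves only by the tool send_rows, never from a script. Its argument "series" is a list of rows, each a list of 3 entries, a list of its own where there are three numbers: the shift along the world's x, y, z in mm, then the turn about the world's z in degrees, then the closure, from -1 (fully open) to 1 (shut), so that 0 is half open. A call has 1 to 12 rows; each row shifts and turns the commanded pose from where the row before left it; what a row does not reach is not made up. A row lasts 1/10 s, in which the tool goes at most 50 mm and 8.59 degrees, less where a joint would pass 70% of its speed; a pose out of reach is approached as far as the arm can. A call is refused whole if a number of a shift passes 50 or a number of a turn 8.59, either way. A call with a gripper value outside its range is refused whole. The fingers move at their own pace and stop on an object; "squeeze" is the grip in N (left out, the last holds). Time passes only in rows, so rows that do not move let the fingers close. It gives the time, the measured TCP pose, the force, the opening and the grip force at its end, in the units of the state.
- read_state(): the state, without advancing time (a new reading comes with each control period).
- camera(name): name is "scene" or "top" or "wrist"; returns a dict with "color" (384x512x3 uint8, blue, green, red), "fx", "fy", "cx", "cy" (pixels), "camera_from_world" (4x4, takes a point from world to camera coordinates). Camera axes: x right, y down, z forward; pixel columns grow to the right and rows downward; lengths in mm; the calibration is good to about 2 mm. A picture is of the moment at which its call begins. There is no depth.
- sign_off(): hands the job in; it is judged then, once.
Trained networks look in a picture, given as the dict that the camera call returned (one of the last four; its "shot" number tells which), for a name from the list of things; names that differ only in an ending like _2 or _b are one class to them, and where a whole thing is asked for, a point or a joint stands for the part that bears it (a point fixed in the world has none). Each returns a list of dicts, best first, with "confidence" (0 to 1); they miss things now and then, are a little off and sometimes report something else, mostly with a low value. They report only what shows in the picture. A call takes as long as a camera call.
- regions_of(thing, picture): "mask" (384x512 bool, what is visible of it).
- spot_point(thing, picture): "point" ([x, y, z] in mm, in the coordinates of the camera as it stood for that picture, good to about 4 mm: a listed point, or the origin of a listed thing).
The state is a dict: "clock": time; "joints": joint angles; "qd": joint speeds; "effort": joint torques, N m; "eef_pos": TCP position; "eef_rot": TCP orientation; "wrist_force": force on the tool from outside, world axes, zero at the start; "moment": the same for the moment, N m; "finger_gap": finger opening in mm; "finger_force": force on a finger pad.
Only numpy, scipy, OpenCV 4.12 (cv2) and the standard library are available. Lean on these libraries where they do the work, as an engineer would, in place of code of your own. Each camera call takes 0.05 s, during which the arm holds its last target. There are 200 camera calls.

## Working session

There is one attempt and no reset: what is moved stays moved. The work goes in short steps, Python scripts to look and compute and a tool call to move; the robot and the scene stay as the last step left them, time stands still between calls to the robot, and variables do not carry over. Pictures are saved under pics/ and viewed, at most 10 in all, crops included, and the job is handed in when it is done.

Besides the shell and the picture viewer there is one more tool, called after "Emit:" as name([rows], argument=value, ...), one row to a line, values as JSON. send_rows: Moves the arm, as the interface text tells. Its arguments: {"type":"object","properties":{"series":{"type":"array"},"squeeze":{"type":"number"}},"required":["series"]}

```bash
mkdir -p pics; cat > h.py <<'E'
import numpy as np, cv2
from cell import *
def towld(pic,p):
    T=np.array(pic["camera_from_world"]); return np.linalg.inv(T)@np.r_[p,1]
def ray(pic,uv,z):
    T=np.array(pic["camera_from_world"]);R=T[:3,:3];c=-R.T@T[:3,3]
    d=R.T@np.array([(uv[0]-pic["cx"])/pic["fx"],(uv[1]-pic["cy"])/pic["fy"],1])
    return c+d*(z-c[2])/d[2]
E
python3 - <<'E'
from h import *
s=read_state(); print(s["eef_pos"],s["eef_rot"],s["finger_gap"],grip_depth if not callable(grip_depth) else grip_depth())
ims=[]
for n in("top","scene"):
    p=camera(n); im=p["color"].copy()
    T=np.array(p["camera_from_world"]); print(n,(-T[:3,:3].T@T[:3,3]).round())
    for t,c in(("press_base",(0,0,255)),("long_plate",(0,255,0)),("short_plate",(255,0,0)),("mug",(255,0,255))):
        for r in spot_point(t,p)[:2]: print(t,r["confidence"],towld(p,r["point"])[:3].round(1))
        for r in regions_of(t,p)[:1]:
            m=r["mask"].astype(np.uint8); cs,_=cv2.findContours(m,0,2); cv2.drawContours(im,cs,-1,c,1)
            k=max(cs,key=cv2.contourArea); rr=cv2.minAreaRect(k)
            b=cv2.boxPoints(rr); print("  mask",r["confidence"],m.sum(),[ray(p,q,12)[:2].round().tolist() for q in b])
    ims.append(im)
    cv2.imwrite(f"pics/{n}1.png",cv2.resize(im,(800,600)))
E
```

```text
[ 231.61693197 -498.68849696  302.08968089] [-3.14045305e+00 -5.14454301e-05  4.34768508e-01] 94.00458263410981 78.39999999999999
top [ 308.  104. 1421.]
press_base 0.74 [498.3 260.8  -3.5]
  mask 0.9 1987 [[589.0, 318.0], [592.0, 206.0], [402.0, 198.0], [399.0, 307.0]]
long_plate 0.56 [511.6 -14.4   1.6]
  mask 0.73 1409 [[427.0, 51.0], [600.0, 25.0], [586.0, -73.0], [413.0, -45.0]]
short_plate 0.97 [ 506.3 -278.6   -5.2]
  mask 0.75 1031 [[572.0, -232.0], [572.0, -328.0], [440.0, -321.0], [440.0, -227.0]]
mug 0.62 [587.3 449.4  -3.7]
  mask 0.97 744 [[592.0, 523.0], [668.0, 487.0], [609.0, 379.0], [533.0, 416.0]]
scene [ 145.  536. 1110.]
press_base 0.83 [498.4 257.   -6. ]
  mask 0.68 2562 [[589.0, 322.0], [608.0, 203.0], [403.0, 195.0], [393.0, 308.0]]
long_plate 0.91 [ 5.11e+02 -1.47e+01 -3.00e-01]
  mask 0.92 1426 [[595.0, 27.0], [596.0, -79.0], [417.0, -45.0], [422.0, 55.0]]
short_plate 0.95 [ 508.2 -275.2    3.6]
  mask 0.57 867 [[572.0, -228.0], [586.0, -331.0], [442.0, -316.0], [433.0, -218.0]]
mug 0.74 [588.6 454.8  -3.7]
  mask 0.81 1173 [[690.0, 442.0], [608.0, 364.0], [523.0, 438.0], [601.0, 512.0]]
```

```bash
python3 - <<'E'
from h import *
p=camera("top"); im=p["color"]
T=np.array(p["camera_from_world"]); 
def px(w):
    c=T@np.r_[w,1]; return p["fx"]*c[0]/c[2]+p["cx"],p["fy"]*c[1]/c[2]+p["cy"]
b=np.array([px((x,y,20)) for x in(380,640) for y in(-110,330)])
u0,v0=b.min(0).astype(int);u1,v1=b.max(0).astype(int); print(u0,v0,u1,v1,[np.round(px(w),1) for w in((0,0,0),(100,0,0),(0,100,0))])
s=min(800/(u1-u0),600/(v1-v0)); print("scale",s)
cv2.imwrite("pics/crop.png",cv2.resize(im[v0:v1,u0:u1],None,fx=s,fy=s,interpolation=cv2.INTER_CUBIC))
E
```

```text
177 163 315 243 [array([282.6, 367.5]), array([282.2, 333.6]), array([250.1, 367.8])]
scale 5.797101449275362
```

View pics/scene1.png

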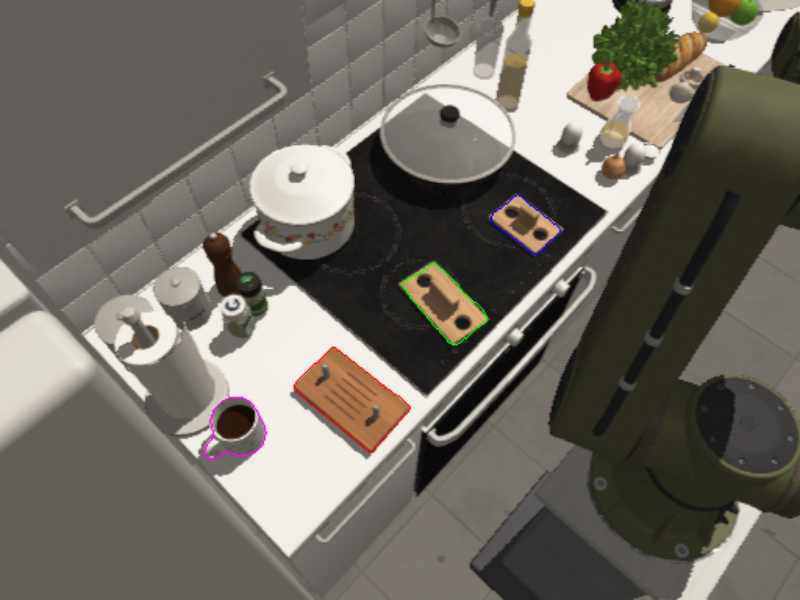

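View pics/crop.png

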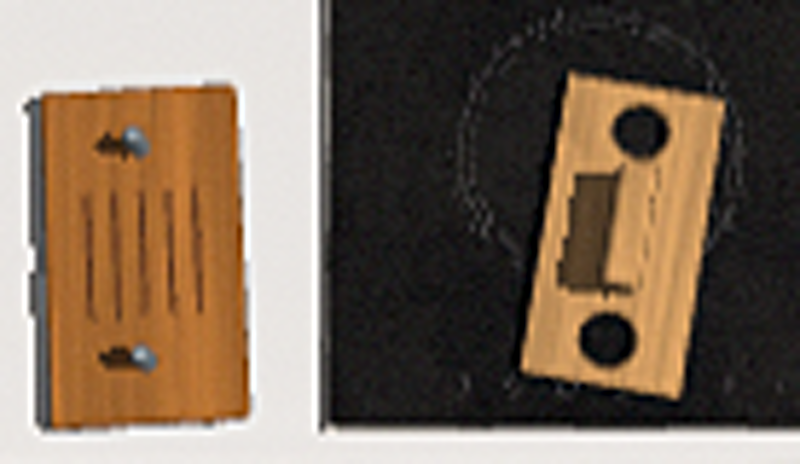

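```bash
python3 - <<'E'
from h import *
p=camera("top"); s=5.797101449275362
w=lambda c,z: ray(p,(177+(c[0]+.5)/s-.5,163+(c[1]+.5)/s-.5),z)[:2]
def rep(n,a,b): d=a-b; print(n,((a+b)/2).round(1),np.linalg.norm(d).round(1),np.degrees(np.arctan2(d[1],d[0])).round(1))
rep("holes",w((640,132),12),w((607,340),12)) if 0 else rep("holes",w((640,132),10),w((607,340),10))
c=[w(q,12) for q in((570,72),(725,100),(683,400),(522,373))]; rep("plate",(c[0]+c[1])/2,(c[2]+c[3])/2)
c=[w(q,24) for q in((38,95),(237,85),(250,418),(50,428))]; rep("base",(c[0]+c[1])/2,(c[2]+c[3])/2)
rep("posts",w((137,141),46),w((147,357),46))
E
```

```text
holes [508.8 -11.1] 119.8 -9.7
plate [508.8 -11.8] 172.6 -9.2
base [496.1 256.5] 186.2 3.3
posts [496.6 255.1] 119.1 3.8
```

Emit:
send_rows([
  [[15,27,0],-2,-1],
  [[15,27,0],-2,-1],
  [[15,27,0],-2,-1],
  [[15,27,0],-2,-1],
  [[15,27,0],-2,-1],
  [[15,27,0],-2,-1],
  [[15,27,0],-2,-1],
  [[15,27,0],-2,-1],
  [[15,27,0],-2,-1],
  [[15,27,0],-2,-1],
  [[15,27,0],-2,-1],
  [[15,27,0],-2,-1],
])

```text
clock: 2.2
eef_pos: [412.1, -173.6, 302.8]
eef_rot: [3.141, -0.0, 0.014]
wrist_force: [0.0, -1.1, -0.3]
finger_gap: 93.6
finger_force: 0.0
```

Emit:
send_rows([
  [[15,27,0],-2,-1],
  [[15,27,0],-2,-1],
  [[15,27,0],-2,-1],
  [[15,27,0],-2,-1],
  [[15,27,0],-2,-1],
  [[15,27,0],-0.3,-1],
  [[8,0,0],0,-1],
  [[0,0,0],0,-1],
  [[0,0,0],0,-1],
])

```text
clock: 3.1
eef_pos: [509.4, -13.5, 302.5]
eef_rot: [3.141, 0.0, -0.164]
wrist_force: [0.7, -0.8, 1.2]
finger_gap: 94.1
finger_force: 0.0
```

```bash
python3 - <<'E'
from h import *
s=read_state(); print(s["clock"],s["eef_pos"],np.degrees(s["eef_rot"]),s["wrist_force"])
p=camera("wrist"); T=np.array(p["camera_from_world"]); print((-T[:3,:3].T@T[:3,3]).round())
im=p["color"].copy()
for r in spot_point("long_plate",p)[:2]: print(r["confidence"],towld(p,r["point"])[:3].round(1))
for r in regions_of("long_plate",p)[:1]:
    m=r["mask"].astype(np.uint8); print(r["confidence"]); k=max(cv2.findContours(m,0,2)[0],key=cv2.contourArea)
    q=np.array([ray(p,c[0],12)[:2] for c in k],np.float32); print(cv2.minAreaRect(q))
    cv2.drawContours(im,[k],-1,(0,255,0),1)
def px(w):
    c=T@np.r_[w,1]; return (round(p["fx"]*c[0]/c[2]+p["cx"]),round(p["fy"]*c[1]/c[2]+p["cy"]))
# predicted model overlay
c0=np.array([510,-12.5]);a=np.radians(-9.4);R=np.array([[np.cos(a),-np.sin(a)],[np.sin(a),np.cos(a)]])
for hx,hy,z in((85,45,12),(35,11,57)):
    pts=[px(np.r_[c0+R@(hx*i,hy*j),z]) for i,j in((1,1),(1,-1),(-1,-1),(-1,1))]
    cv2.polylines(im,[np.array(pts,np.int32)],True,(0,0,255),1)
cv2.imwrite("pics/w1.png",cv2.resize(im,(800,600)))
E
```

```text
3.1 [509.39672283 -13.48711494 302.50497063] [ 1.79992216e+02  2.21412501e-02 -9.41138614e+00] [ 0.70358095 -0.82528761  1.15276349]
[587. -28. 385.]
0.75 [508.  -13.8  -2.2]
0.57 [495.7 258.5  -7.5]
0.89
((510.039794921875, -12.819896697998047), (92.03458404541016, 170.94195556640625), 80.59656524658203)
```

View pics/w1.png

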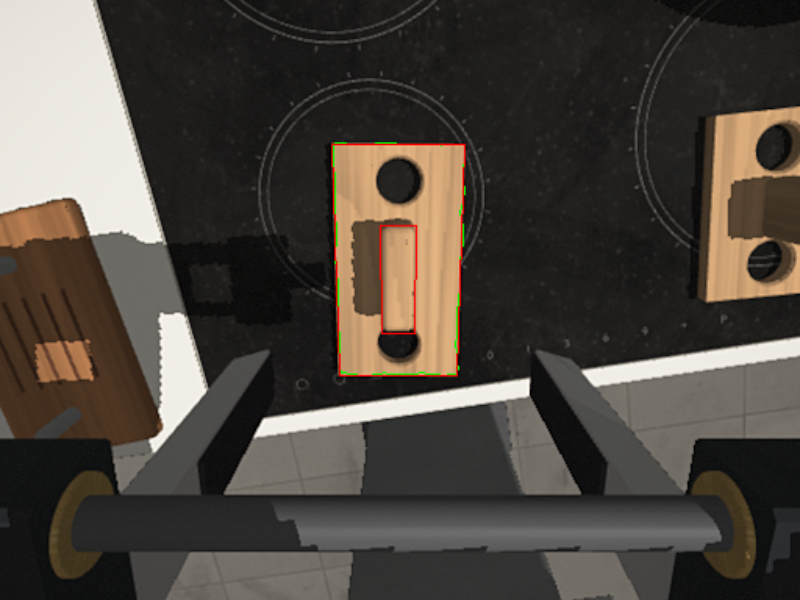

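The projected model (red) matches the long plate (pixels 333–465, 143–375) and its handle (381–416, 225–333). Next step is to descend and grip.

Emit:
send_rows([
  [[0.5,0.5,-25],0,-1],
  [[0,0,-25],0,-1],
  [[0,0,-25],0,-1],
  [[0,0,-25],0,-1],
  [[0,0,-25],0,-1],
  [[0,0,-25],0,-1],
  [[0,0,-15],0,-1],
  [[0,0,-10],0,-1],
  [[0,0,-9],0,-1],
  [[0,0,0],0,-1],
])

```text
clock: 4.25
eef_pos: [509.9, -12.5, 118.1]
eef_rot: [3.142, 0.001, -0.164]
wrist_force: [0.2, -0.2, 0.4]
finger_gap: 94.1
finger_force: 0.0
```

Emit:
send_rows([
  [[0,0,0],0,1],
  [[0,0,0],0,1],
  [[0,0,0],0,1],
  [[0,0,0],0,1],
  [[0,0,0],0,1],
  [[0,0,0],0,1],
  [[0,0,0],0,1],
  [[0,0,0],0,1],
  [[0,0,0],0,1],
  [[0,0,0],0,1],
], squeeze=40)

```text
clock: 5.25
eef_pos: [510.1, -12.3, 118.6]
eef_rot: [-3.141, 0.0, -0.164]
wrist_force: [0.5, 0.2, 0.1]
finger_gap: 21.6
finger_force: 40.0
```

Emit:
send_rows([
  [[0,0,8],0,1],
  [[0,0,15],0,1],
  [[0,0,20],0,1],
  [[0,0,22],0,1],
  [[0,0,20],0,1],
  [[0,0,15],0,1],
  [[0,0,10],0,1],
  [[0,0,0],0,1],
])

```text
clock: 6.05
eef_pos: [510.4, -12.3, 229.9]
eef_rot: [-3.141, -0.002, -0.164]
wrist_force: [0.1, -0.4, -3.3]
finger_gap: 22.4
finger_force: 40.0
```

Emit:
send_rows([
  [[0,10,0],0,1],
  [[-1,20,0],1,1],
  [[-1,30,0],2,1],
  [[-2,30,0],2,1],
  [[-2,35,0],2,1],
  [[-2,35,0],2,1],
  [[-2,35,0],2,1],
  [[-1,30,0],1,1],
  [[-1,25,0],0.8,1],
  [[-1,15,0],0,1],
  [[0,4,0],0,1],
  [[0,0,0],0,1],
])

```text
clock: 7.25
eef_pos: [497.0, 256.6, 228.1]
eef_rot: [3.141, 0.001, 0.06]
wrist_force: [-0.2, -0.4, -2.4]
finger_gap: 21.6
finger_force: 40.0
```

```bash
cat > chk.py <<'E'
from h import *
import sys
s=read_state(); e=np.array(s["eef_pos"]); print(s["clock"],e,np.degrees(s["eef_rot"]),s["wrist_force"],s["finger_gap"])
def overlay(p,c0,deg,boxes,im,col):
    T=np.array(p["camera_from_world"])
    def px(w):
        c=T@np.r_[w,1]; return (p["fx"]*c[0]/c[2]+p["cx"],p["fy"]*c[1]/c[2]+p["cy"])
    a=np.radians(deg);R=np.array([[np.cos(a),-np.sin(a)],[np.sin(a),np.cos(a)]])
    for cx,hx,hy,z in boxes:
        pts=np.array([px(np.r_[c0+R@(cx+hx*np.cos(t),hy*np.sin(t)),z]) for t in np.linspace(0,6.283,24)] if hx<20 else [px(np.r_[c0+R@(cx+hx*i,hy*j),z]) for i,j in((1,1),(1,-1),(-1,-1),(-1,1))])
        cv2.polylines(im,[np.int32(pts*3)],True,col,1)
h=e[2]-118.4
for n in("wrist","scene","top"):
    p=camera(n); im=cv2.resize(p["color"],None,fx=3,fy=3,interpolation=cv2.INTER_CUBIC)
    for t in("press_base","long_plate"):
        for r in spot_point(t,p)[:1]: print(n,t,r["confidence"],towld(p,r["point"])[:3].round(1))
    overlay(p,np.array([497,257]),3.3,[(0,95,55,24),(-60,6,6,24),(60,6,6,24),(-60,3,3,69),(60,3,3,69)],im,(0,0,255))
    overlay(p,e[:2],np.degrees(s["eef_rot"][2]),[(0,85,45,h+12),(-60,16,16,h+12),(60,16,16,h+12)],im,(0,255,0))
    T=np.array(p["camera_from_world"]);c=T@np.r_[497,257,50,1];u,v=3*(p["fx"]*c[0]/c[2]+p["cx"]),3*(p["fy"]*c[1]/c[2]+p["cy"])
    if n=="wrist": im=cv2.resize(im,(800,600))
    else: im=im[max(0,int(v)-200):int(v)+200,max(0,int(u)-250):int(u)+250]
    cv2.imwrite(f"pics/{n}_{sys.argv[1]}.png",im)
E
python3 chk.py a
```

```text
7.25 [496.99760821 256.63148823 228.10746173] [1.79973555e+02 4.89397869e-02 3.41822213e+00] [-0.18871578 -0.44078272 -2.42263147] 21.61124818470516
wrist long_plate 0.81 [497.5 254.7 109.2]
scene press_base 0.58 [495.2 255.7  -6.8]
scene long_plate 0.94 [496.6 252.5 110.5]
```

View pics/wrist_a.png

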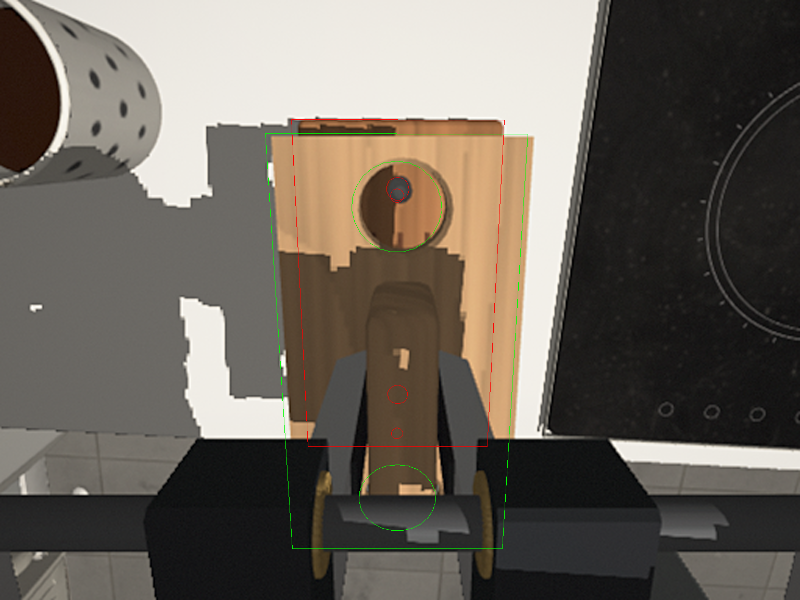

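View pics/scene_a.png

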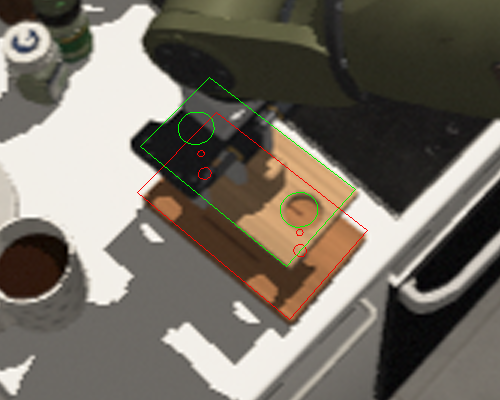

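In the wrist view the post tip at (400,189) sits on its prediction. The plate edge is about 6 px right of its model, so I'll shift +2 mm in y and lower.

Emit:
send_rows([
  [[1,2,-5],0,1],
  [[0,0,-10],0,1],
  [[0,0,-10],0,1],
  [[0,0,-10],0,1],
  [[0,0,-8],0,1],
  [[0,0,-8],0,1],
  [[0,0,-7],0,1],
  [[0,0,-7],0,1],
  [[0,0,-6],0,1],
  [[0,0,-5],0,1],
  [[0,0,-2],0,1],
  [[0,0,0],0,1],
])

```text
clock: 8.9
eef_pos: [498.2, 258.7, 150.5]
eef_rot: [3.141, 0.0, 0.06]
wrist_force: [-0.8, -0.1, -2.5]
finger_gap: 21.9
finger_force: 40.0
```

Emit:
send_rows([
  [[0,0,-2],0,1],
  [[0,0,-2],0,1],
  [[0,0,-2],0,1],
  [[0,0,-1],0,1],
  [[0,0,0],0,1],
  [[0,0,0],0,1],
])

```text
clock: 9.5
eef_pos: [498.2, 258.7, 143.7]
eef_rot: [-3.142, -0.0, 0.06]
wrist_force: [-0.2, 0.3, -2.2]
finger_gap: 21.7
finger_force: 40.0
```

```bash
python3 chk.py b
```

```text
9.5 [498.19324527 258.66891794 143.661628  ] [-1.79999695e+02 -8.67954966e-04  3.41038412e+00] [-0.23581735  0.29796355 -2.24474013] 21.697588328615304
wrist long_plate 0.56 [496.4 257.2  23.5]
scene press_base 0.76 [495.8 257.3  -6.4]
scene long_plate 0.61 [497.4 257.5  23.9]
```

View pics/wrist_b.png

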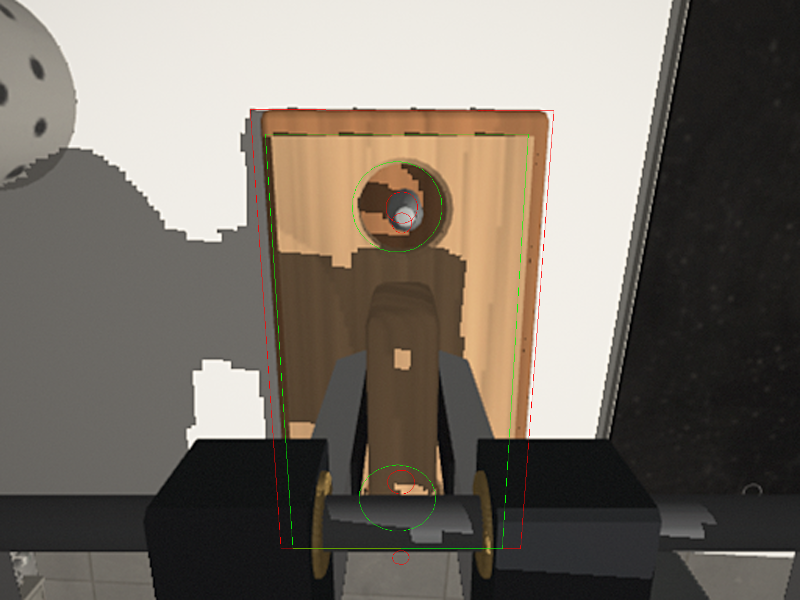

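The far post (405,205) stands centred in the hole and the plate is about 1 mm above the base. I'll set it down.

Emit:
send_rows([
  [[0,0,-0.7],0,1],
  [[0,0,-0.7],0,1],
  [[0,0,-0.5],0,1],
  [[0,0,0],0,1],
  [[0,0,0],0,1],
])

```text
clock: 10.45
eef_pos: [498.2, 258.7, 141.7]
eef_rot: [-3.142, 0.0, 0.06]
wrist_force: [0.3, 0.4, -2.0]
finger_gap: 21.6
finger_force: 40.0
```

Emit:
send_rows([
  [[0,0,-0.7],0,1],
  [[0,0,-0.7],0,1],
  [[0,0,0],0,1],
  [[0,0,0],0,1],
])

```text
clock: 10.85
eef_pos: [498.2, 258.7, 140.3]
eef_rot: [3.142, 0.0, 0.06]
wrist_force: [0.3, -0.6, -3.4]
finger_gap: 21.9
finger_force: 40.0
```

Emit:
send_rows([
  [[0,0,-0.5],0,1],
  [[0,0,-0.5],0,1],
  [[0,0,-0.5],0,1],
  [[0,0,0],0,1],
])

```text
clock: 11.25
eef_pos: [498.1, 258.7, 138.8]
eef_rot: [3.142, 0.0, 0.06]
wrist_force: [-0.0, -0.5, -2.3]
finger_gap: 21.6
finger_force: 40.0
```

Emit:
send_rows([
  [[0,0,-0.7],0,1],
  [[0,0,-0.7],0,1],
  [[0,0,-0.6],0,1],
  [[0,0,0],0,1],
])

```text
clock: 11.65
eef_pos: [498.2, 258.7, 137.0]
eef_rot: [-3.142, -0.0, 0.06]
wrist_force: [0.2, 0.7, 0.1]
finger_gap: 21.9
finger_force: 40.0
```

Emit:
send_rows([
  [[0,0,-0.5],0,1],
  [[0,0,-0.3],0,1],
  [[0,0,0],0,1],
  [[0,0,0],0,1],
])

```text
clock: 12.05
eef_pos: [498.2, 258.7, 136.9]
eef_rot: [-3.142, -0.0, 0.06]
wrist_force: [-6.2, -2.7, 9.6]
finger_gap: 21.8
finger_force: 40.0
```

Solid contact with the base (about 10 N upward). Now release and retreat straight up.

Emit:
send_rows([
  [[0,0,0.5],0,0.5],
  [[0,0,0],0,0],
  [[0,0,0],0,-0.2],
  [[0,0,0],0,-0.2],
  [[0,0,0],0,-0.2],
  [[0,0,0],0,-0.2],
  [[0,0,0],0,-0.2],
])

```text
clock: 12.75
eef_pos: [498.2, 258.7, 136.5]
eef_rot: [3.142, 0.0, 0.06]
wrist_force: [-0.1, -0.1, 0.5]
finger_gap: 56.7
finger_force: 0.0
```

Emit:
send_rows([
  [[0,0,8],0,-0.2],
  [[0,0,15],0,-0.2],
  [[0,0,25],0,-0.2],
  [[0,0,25],0,-0.2],
  [[0,0,25],0,-0.2],
  [[0,0,20],0,-0.2],
  [[0,0,10],0,-0.2],
  [[0,0,0],0,-0.2],
  [[0,0,0],0,-0.2],
])

```text
clock: 13.65
eef_pos: [498.0, 258.6, 264.1]
eef_rot: [3.141, 0.001, 0.06]
wrist_force: [0.0, -0.0, -0.4]
finger_gap: 56.5
finger_force: 0.0
```

```bash
python3 chk.py c
```

```text
13.65 [497.95795123 258.5939829  264.0500298 ] [1.79988271e+02 3.71527408e-02 3.41126245e+00] [ 0.0164074  -0.03229956 -0.43696284] 56.54190993198975
wrist long_plate 0.9 [497.4 253.9  17.6]
scene press_base 0.7 [497.8 255.3  -7.9]
scene long_plate 0.57 [498.7 257.2  19.3]
```

View pics/wrist_c.png

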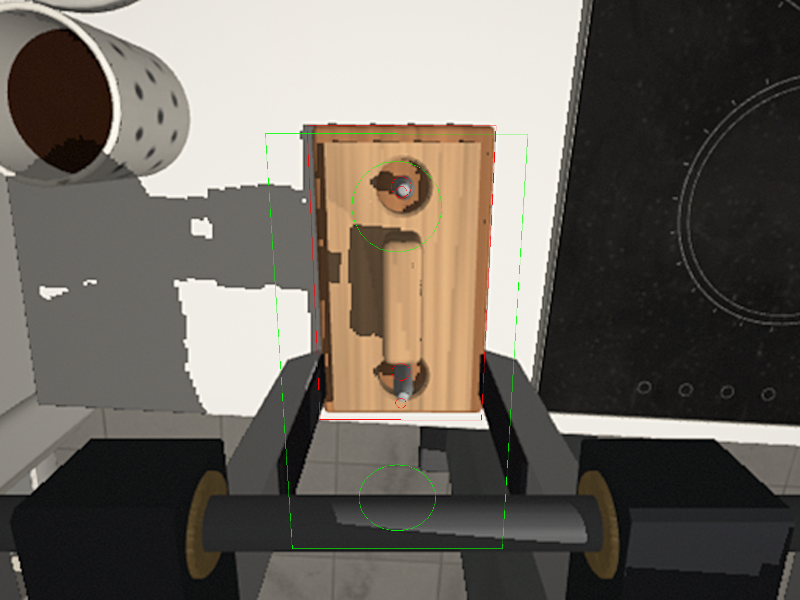

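The plate lies flat on the base with both posts, (403,188) and (402,385), through its holes, and the gripper is clear of it.

```bash
python3 -c "from cell import *; print(sign_off())"
```

```text
the job is handed in; nothing more can be done
None
```

The long plate lies flat on the press base with both posts through its holes, the gripper let go only after it touched down, and the job is handed in at about 14 s of the 35 s allowed; the hand-in returned no verdict.

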